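Key the knurled collar onto the pellet die and hold it home

TASK

Slide the knurled steel collar along its parking slot and out from under the lips, set it over the pellet die's spigot, and turn it until the hidden keyways inside drop over the spigot's pins. Then push it down against the spring plunger until it is fully home, flush on the die's base, and finish while holding it pushed home: do not let go. Leave the other things on the bench where they are.

Things in the scene. Friction and masses are not known exactly. Their poses are not given: they have to be found in the camera images.
- collar: loose knurled steel collar, 0.2 to 0.31 kg, 62 mm high, upright: flange 70 mm across, 10 mm thick at the bottom, barrel 50 mm across up to 38 mm, solid round knurled cap 52 mm across from 38 to 62 mm (grip there). Closed on top. Starts centred within 15 mm of the parking slot's origin, on its 8 mm floor. Origin: centre of its underside, z up; its x axis marks nothing you can see
- collar_bore (a point): centre of the collar's bore mouth, at its underside. Bore 36 mm wide, 38 mm deep, with three straight keyways 120 degrees apart in its wall, 11 mm wide, running its whole depth, open at the bottom. They cannot be seen from outside and their angle to the collar's x axis is not known: turn (at most 120 degrees) until they drop over the pins
- rack: fixed aluminium parking slot holding the collar by its flange. Floor plate 8 mm thick, 96 mm wide, x = -155 to +50 mm. From x = -60 to +45 mm walls 74 mm apart carry lips, underside 21 mm and top 26 mm above the bench, leaving a gap 58 mm wide: the collar cannot be lifted there. Low end wall (26 mm) at +x, open at -x. Origin: on the bench under the slot's middle line, x along the slot, z up
- rack_mouth (a point): the open -x end of the lips, on the slot's middle line, on the floor plate's top, 60 mm from the rack's origin. The plate goes on 95 mm beyond it as a bare apron; a collar whose centre is 40 mm or more outside the mouth is free to be lifted. Axes as the rack's
- die: fixed steel pellet die. Round base 90 mm across, 30 mm high; a brass port on its +x side reaches 67 mm from the axis, 23 mm above the bench at most. On it a spigot 32 mm across up to 62 mm above the bench, chamfered 3.5 mm at the top, with three pins and a spring plunger. Home: the collar's underside flush on the base, 30 mm above the bench. Origin: on the axis, at the bench, z up
- die_pins (a point): on the die's axis at the height of the pins' tops, 54 mm above the bench. Three round pins 6 mm thick stand out radially from the spigot to 21 mm from the axis, at 0, 120 and 240 degrees from the die's x axis. A collar not lined up rests on them with its underside here; within about 0.1 rad of lined up it drops over them. Axes as the die's
- plunger (a joint): spring-loaded brass plunger 16 mm across in the spigot's top, reaching 76 mm above the bench when free. Value: metres pushed down, 0 when free, 0.008 with the collar home. Spring: 4 N at 0 (the collar's weight alone does not move it), about 10.4 N at 0.008; let go, the collar rises about 8 mm from home
- disc_a: bystander: loose steel pellet disc 32 mm across, 14 mm high; origin at the centre of its underside
- disc_b: bystander: loose steel pellet disc 24 mm across, 18 mm high; origin under its centre
- wrench: bystander: loose wrench 150 mm long, lying flat on the bench along its x
- mortar: bystander: white ceramic bowl 90 mm across, 50 mm high; origin under its centre
- jar: bystander: amber jar 60 mm across, 80 mm high; origin under its centre
- brush: bystander: small brush 160 mm long, lying flat along its x
- tray: bystander: open steel tray 130 x 180 x 25 mm; origin under its centre
Things that resemble listed ones, but are neither listed nor needed, are in the scene too. Leave any blue look-alike of the rack alone. What is shaped like the collar but purple is not meant.

How it is judged:
By the outcome, as a careful person would: the job done as asked, in the order asked, and still so for the second after the job is handed in, while the arm keeps its last pose, push and grip.
It also fails if it takes over 61 s, if anything falls off the work surface, if the arm or the gripper's body presses on something with over 40 N, if the wrist force passes 120 N, or if a joint passes its speed limit or range.

ROBOT

A 6-joint arm with a two-finger parallel gripper is mounted at the origin on the work surface. World frame = base frame: x ahead of the robot, y to its left, z up, the work surface at z = 0. Lengths are in m, angles in rad, forces in N, time in s.
With the tool pointing down it reaches from about 0.35 to 0.975 m from the base axis. Payload 4.9 kg.
Tool frame: the origin (TCP) lies at the very end of the fingers, on their centre line; the grasp point (between the pads) lies ctrl.grip_point_offset behind it (ctrl.grip_point_offset is the distance from the TCP to the grasp point, in m); z points along the fingers, y is the line along which they close (so a half turn about z gives the same grasp; the last joint's range is limited). The gripper opens to 85 mm and grips with 20 to 120 N. Pads are 22 mm wide; open, the fingers measure 114 mm over their backs; the gripper's body (76 mm by 85 mm) begins 54 mm behind the grasp point. The pads swing forward as they close: fully open they stand 13 mm farther back than shut.
Start: joints at [-1.451, 0.053, 1.613, -0, 1.476, -0.119], TCP at [0.148, -0.607, 0.231] pointing down, gripper open.
Joint ranges: [-3.01, 3.01], [-1.01, 2.22], [0.06, 2.58], [-1.02, 4.17], [0.09, 2.62], [-3.14, 3.14]. Speed limits (rad/s): [2.57, 2.57, 3.14, 3.14, 3.14, 3.14].

INTERFACE

Orientations are given as a rotation vector (axis times angle).
In Python, from station import ctrl gives the robot as it stands. The module is installed in compiled form; this text tells all that it offers.
- The arm moves only by the tool drive_tool, never from a script. Its argument "steps" is a list of rows, each an object with "translation": the shift along the tool's x, y, z normalised to -1 to 1, where 1 is 4 cm, a list of three; "angular": the turn, a rotation vector about the tool's x, y, z normalised to -1 to 1, where 1 is 8 degrees, a list of three; "gripper": the opening, from 0 (shut) to 1 (fully open). In form: [{"translation": [dx, dy, dz], "angular": [wx, wy, wz], "gripper": gripper}, ...]. A call has 1 to 8 rows; each row shifts and turns the commanded pose from where the row before left it, along the tool's axes as they then stand; what a row does not reach is not made up. A row lasts 1/8 s, in which the tool goes at most 62.5 mm and 10.7 degrees, less where a joint would pass 70% of its speed; a pose out of reach is approached as far as the arm can. A call with a number of a shift or a turn outside -1 to 1 is refused whole. A call with a gripper value outside its range is refused whole. The fingers move at their own pace and stop on an object; "force" is the grip in N (left out, the last holds). Time passes only in rows, so rows that do not move let the fingers close. It gives the time, the measured TCP pose, the force, the opening and the grip force at its end, in the units of the state.
- ctrl.get_obs(): the state, without advancing time (a new reading comes with each control period).
- ctrl.get_image(name): name is "scene" or "top" or "wrist"; returns a dict with "color" (480x640x3 uint8, red, green, blue), "depth" (480x640 float32, m along the optical axis (not along the pixel's ray), 0 where there is no reading), "fx", "fy", "cx", "cy" (pixels), "R" (3x3) and "t" (3): a world point X has camera coordinates R X + t. Camera axes: x right, y down, z forward; pixel columns grow to the right and rows downward; lengths in m; the calibration is good to about 2 mm. A picture is of the moment at which its call begins.
- ctrl.finish_job(): hands the job in; it is judged then, once.
The state is a dict: "t": time; "q": joint angles; "dq": joint speeds; "effort": joint torques, N m; "tool_pos": TCP position; "tool_rot": TCP orientation; "contact_force": force on the tool from outside, world axes, zero at the start; "wrist_torque": the same for the moment, N m; "opening": finger opening in m; "grip_force": force on a finger pad.
Only numpy, scipy, OpenCV 4.12 (cv2) and the standard library are available. Lean on these libraries where they do the work, as an engineer would, in place of code of your own. Each camera call takes 0.05 s, during which the arm holds its last target. There are 200 camera calls.

## Working session

There is one attempt and no reset: what is moved stays moved. The work goes in short steps, Python scripts to look and compute and a tool call to move; the robot and the scene stay as the last step left them, time stands still between calls to the robot, and variables do not carry over. Pictures are saved under pics/ and viewed, at most 10 in all, crops included, and the job is handed in when it is done.

Besides the shell and the picture viewer there is one more tool, called after "Emit:" in YAML: its name, and indented under it one key for each argument. drive_tool: Moves the arm, as the interface text tells. Its arguments: {"type":"object","properties":{"steps":{"type":"array"},"force":{"type":"number"}},"required":["steps"]}

```bash
mkdir -p pics
python3 - <<'E'
from station import ctrl
import cv2,numpy as np
o=ctrl.get_obs();print({k:np.round(v,3) for k,v in o.items()},ctrl.grip_point_offset)
for n in("top","scene"):
    im=ctrl.get_image(n);cv2.imwrite(f"pics/{n}0.png",im["color"][:,:,::-1]);np.savez(f"pics/{n}0.npz",**im)
    print(n,im["fx"],im["cx"],im["cy"],np.round(im["R"],3).tolist(),np.round(im["t"],3))
E
```

```text
{'t': np.float64(0.0), 'q': array([-1.451,  0.053,  1.614,  0.   ,  1.476, -0.119]), 'dq': array([ 0.002, -0.   ,  0.002,  0.   ,  0.001,  0.001]), 'effort': array([ 1.0000e-03, -3.9368e+01, -3.7017e+01, -0.0000e+00,  7.0000e-03,
       -0.0000e+00]), 'tool_pos': array([ 0.148, -0.607,  0.23 ]), 'tool_rot': array([-3.117, -0.374, -0.   ]), 'contact_force': array([ 0.048,  0.651, -0.366]), 'wrist_torque': array([0.02 , 0.025, 0.022]), 'grip_force': np.float64(0.0), 'opening': np.float64(0.085)} 0.0187
top 531.920331762193 323.6495241410202 245.34424177695607 [[0.007, -1.0, 0.005], [-0.998, -0.007, -0.061], [0.061, -0.004, -0.998]] [-0.016  0.556  1.342]
scene 546.0255487772401 314.5969557308587 240.59353679857603 [[0.872, 0.49, 0.006], [0.286, -0.499, -0.818], [-0.398, 0.715, -0.575]] [-0.476 -0.107  1.554]
```

View pics/top0.png

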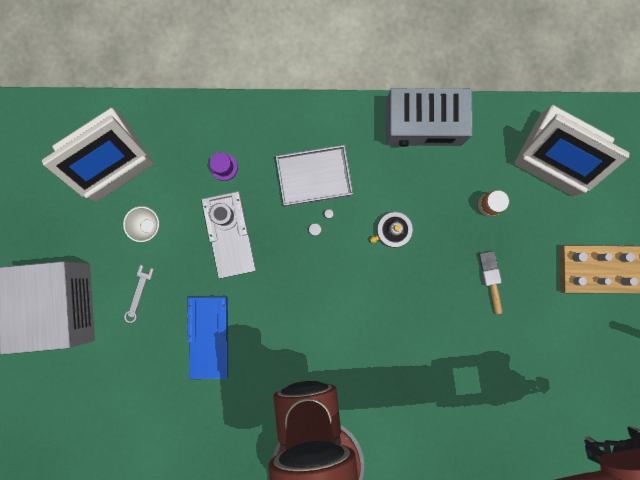

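View pics/scene0.png

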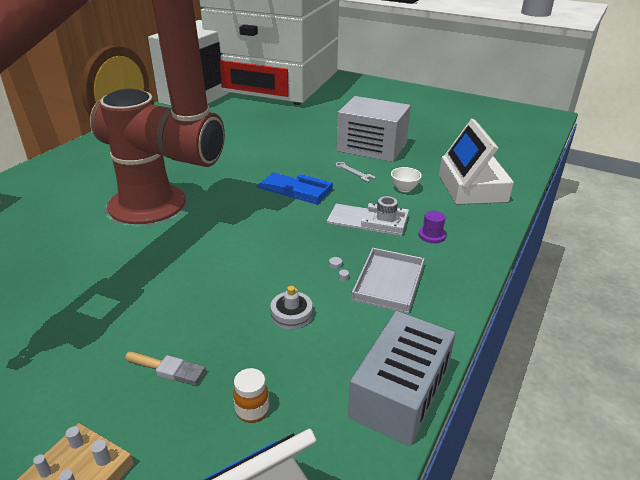

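The top view shows two slot-like things: the aluminium rack at (228,235) and a blue one at (208,337). It also shows two collar-like things: a steel one at (221,213) in the aluminium rack and a purple one at (222,166). The steel collar in the aluminium rack is the one described. The die is at (395,230), with its brass port at (374,239). I'll confirm this in an enlarged crop while measuring.

```bash
cat > h.py <<'E'
import numpy as np,cv2
def load(n): return dict(np.load(f"pics/{n}.npz"))
def ray(im,uv,z):
    uv=np.atleast_2d(uv).astype(float);R,t=im["R"],im["t"];c=-R.T@t
    d=np.c_[(uv[:,0]-im["cx"])/im["fx"],(uv[:,1]-im["cy"])/im["fy"],np.ones(len(uv))]@R
    return c+d*((z-c[2])/d[:,2])[:,None]
def proj(im,X):
    p=np.atleast_2d(X)@im["R"].T+im["t"];return np.c_[p[:,0]/p[:,2]*im["fx"]+im["cx"],p[:,1]/p[:,2]*im["fy"]+im["cy"]]
E
python3 - <<'E'
from h import *
im=load("top0");c=im["color"];hsv=cv2.cvtColor(c,cv2.COLOR_RGB2HSV)
# non-green, non-blue regions
def blob(box,mask):
    x0,y0,x1,y1=box;m=np.zeros(mask.shape,np.uint8);m[y0:y1,x0:x1]=mask[y0:y1,x0:x1]
    n=max(cv2.findContours(m,cv2.RETR_EXTERNAL,cv2.CHAIN_APPROX_NONE)[0],key=cv2.contourArea);return n[:,0,:]
notgreen=((hsv[...,1]<90)).astype(np.uint8)
r=blob((190,184,265,285),notgreen);rect=cv2.minAreaRect(r.astype(np.float32));print("rack",rect)
print(ray(im,cv2.boxPoints(rect),0.01).round(4).tolist())
d=blob((370,205,420,255),notgreen);(e)=cv2.fitEllipse(cv2.convexHull(d));print("die",e,ray(im,e[0],.03).round(4))
yel=((hsv[...,1]>130)&(hsv[...,0]>12)&(hsv[...,0]<32)&(hsv[...,2]>80)).astype(np.uint8)
for nm,b,z in(("port",(365,228,383,248),.018),("plunger",(386,218,408,240),.076)):
    k=blob(b,yel);print(nm,k.mean(0),cv2.contourArea(k),ray(im,k.mean(0),z).round(4), k.min(0),k.max(0))
A=cv2.resize(c[185:285,185:265],None,fx=5,fy=5,interpolation=cv2.INTER_CUBIC);B=cv2.resize(c[200:260,365:425],(390,500),fx=0,fy=0) if 0 else cv2.resize(c[200:260,365:425],(380,380),interpolation=cv2.INTER_CUBIC)
o=np.zeros((500,780,3),np.uint8);o[:,:400]=A;o[:380,400:]=B
cv2.imwrite("pics/crop.png",o[:,:,::-1])
E
```

```text
rack ((228.04171752929688, 234.4215087890625), (82.10459899902344, 39.97108459472656), 78.17852020263672)
[[0.6761, 0.3075, 0.01], [0.6982, 0.207, 0.01], [0.4911, 0.1605, 0.01], [0.4695, 0.2601, 0.01]]
die ((394.25762939453125, 229.2434539794922), (36.20736312866211, 37.52452850341797), 66.87898254394531) [[ 0.598  -0.1909  0.03  ]]
port [373.95454545 239.        ] 33.0 [[ 0.5737 -0.1406  0.018 ]] [370 236] [378 242]
plunger [397.  227.5] 18.0 [[ 0.5981 -0.1913  0.076 ]] [395 225] [399 230]
```

View pics/crop.png

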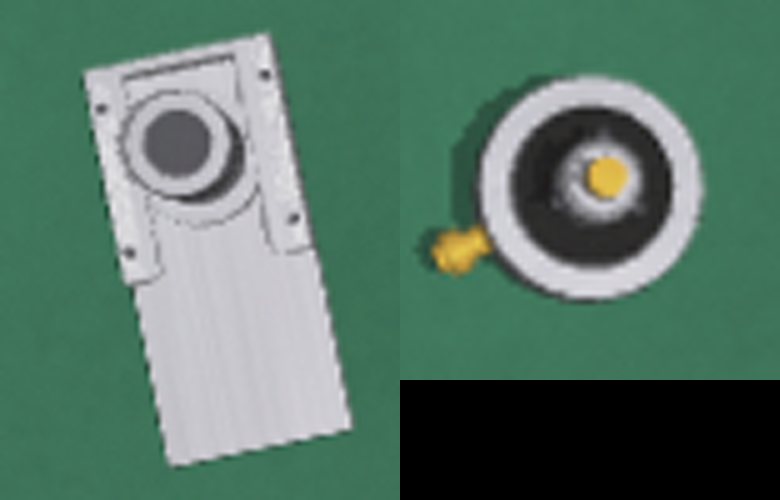

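The crop confirms the steel collar, cap centred at about (220,214), in the aluminium slot with its apron towards the robot. The die's port points to the lower left. Next I'll compute the poses.

```bash
cat >> h.py <<'E'
from scipy.spatial.transform import Rotation as Ro
def delta(o,P):
    "tool-axis shift to world target P, in units of 4 cm"
    return (Ro.from_rotvec(o["tool_rot"]).as_matrix().T@(np.array(P)-o["tool_pos"]))/.04
E
python3 - <<'E'
from h import *
from station import ctrl
im=load("top0");g=cv2.cvtColor(im["color"],cv2.COLOR_RGB2GRAY)
c=g[190:240,195:250];c=cv2.resize(c,None,fx=4,fy=4,interpolation=cv2.INTER_CUBIC)
for p2 in(20,):
    h=cv2.HoughCircles(c,cv2.HOUGH_GRADIENT,1.2,20,param1=120,param2=p2,minRadius=30,maxRadius=56)
    for x in h[0][:4]: uv=((x[0]+.5)/4-.5+195,(x[1]+.5)/4-.5+190);print(uv,x[2]/4,ray(im,uv,.07).round(4))
D=im["depth"];print("depth cap",D[213:215,219:222])
P=ray(im,(219.7,213.3),.07)[0];print("crop est",P)
R0=np.array([.687,.2573]);R1=np.array([.4803,.2103]);u=(R0-R1)/np.linalg.norm(R0-R1);o=R1+.155*u;print("origin",o,"ang",np.arctan2(u[1],u[0]),"along/lat",(P[:2]-o)@u,(P[:2]-o)@np.array([-u[1],u[0]]))
s=load("scene0")
for n,X in(("cap",[*P[:2],.07]),("plunger",[.598,-.191,.076])): print(n,proj(s,X).round(1))
print(delta(ctrl.get_obs(),[P[0],P[1],.15]))
E
```

```text
(np.float32(219.975), np.float32(213.475)) 10.17 [[0.63   0.2439 0.07  ]]
(np.float32(215.475), np.float32(210.175)) 11.85 [[0.6381 0.2552 0.07  ]]
(np.float32(222.975), np.float32(218.275)) 12.51 [[0.6182 0.2363 0.07  ]]
depth cap [[1.3093253 1.3071984 1.3098018]
 [1.3106452 1.3105375 1.3121735]]
crop est [0.6304216  0.24463258 0.07      ]
origin [0.631442   0.24466707] ang 0.22358115115697996 along/lat -0.0010026454582534295 0.00019261332783403822
cap [[388.1 200.2]]
plunger [[291.5 287.2]]
[ 16.75777274 -17.82171847   2.04176437]
```

Emit:
drive_tool:
  steps:
    - {"translation": [0.4,-0.4,0],"angular": [0,0,0],"gripper": 1}
    - {"translation": [0.8,-0.85,0],"angular": [0,0,0],"gripper": 1}
    - {"translation": [0.8,-0.85,0],"angular": [0,0,0],"gripper": 1}
    - {"translation": [0.8,-0.85,0],"angular": [0,0,0],"gripper": 1}
    - {"translation": [0.8,-0.85,0],"angular": [0,0,0],"gripper": 1}
    - {"translation": [0.8,-0.85,0],"angular": [0,0,0],"gripper": 1}
    - {"translation": [0.8,-0.85,0],"angular": [0,0,0],"gripper": 1}
    - {"translation": [0.8,-0.85,0],"angular": [0,0,0],"gripper": 1}

```text
t: 1.1
tool_pos: [0.3213, -0.3021, 0.2308]
tool_rot: [-3.119, -0.374, 0.0]
contact_force: [0.8, 0.9, -0.6]
opening: 0.0851
grip_force: 0.0
```

Emit:
drive_tool:
  steps:
    - {"translation": [0.8,-0.85,0],"angular": [0,0,0],"gripper": 1}
    - {"translation": [0.8,-0.85,0],"angular": [0,0,0],"gripper": 1}
    - {"translation": [0.8,-0.85,0],"angular": [0,0,0],"gripper": 1}
    - {"translation": [0.8,-0.85,0],"angular": [0,0,0],"gripper": 1}
    - {"translation": [0.8,-0.85,0],"angular": [0,0,0],"gripper": 1}
    - {"translation": [0.8,-0.85,0],"angular": [0,0,0],"gripper": 1}
    - {"translation": [0.8,-0.85,0],"angular": [0,0,0],"gripper": 1}
    - {"translation": [0.8,-0.85,0],"angular": [0,0,0],"gripper": 1}

```text
t: 2.1
tool_pos: [0.5056, 0.0227, 0.2309]
tool_rot: [3.119, 0.375, -0.001]
contact_force: [1.0, -0.3, -0.1]
opening: 0.0856
grip_force: 0.0
```

Emit:
drive_tool:
  steps:
    - {"translation": [0.8,-0.85,0.3],"angular": [0,0,0],"gripper": 1}
    - {"translation": [0.8,-0.85,0.3],"angular": [0,0,0],"gripper": 1}
    - {"translation": [0.8,-0.85,0.3],"angular": [0,0,0],"gripper": 1}
    - {"translation": [0.8,-0.85,0.3],"angular": [0,0,0],"gripper": 1}
    - {"translation": [0.6,-0.6,0.3],"angular": [0,0,0],"gripper": 1}
    - {"translation": [0,0,0],"angular": [0,0,0],"gripper": 1}
    - {"translation": [0,0,0],"angular": [0,0,0],"gripper": 1}

```text
t: 2.98
tool_pos: [0.6148, 0.2121, 0.171]
tool_rot: [3.119, 0.374, -0.002]
contact_force: [0.0, -0.1, 0.6]
opening: 0.0853
grip_force: 0.0
```

Run:
```python
from h import *
from station import ctrl
o=ctrl.get_obs();print(o["t"],o["q"].round(3),o["tool_pos"].round(4),o["tool_rot"].round(4))
print(delta(o,[.6303,.2443,.037]).round(3))
im=ctrl.get_image("wrist");np.savez("pics/w1.npz",**im);cv2.imwrite("pics/w1.png",im["color"][:,:,::-1])
print(proj(im,[.6303,.2443,.07]).round(1))
```

```text
2.975 [ 0.218  0.154  1.606 -0.     1.382  1.55 ] [0.6148 0.2121 0.171 ] [ 3.1188e+00  3.7420e-01 -1.6000e-03]
[ 0.572 -0.691  3.348]
[[278.1 199.7]]
```

View pics/w1.png

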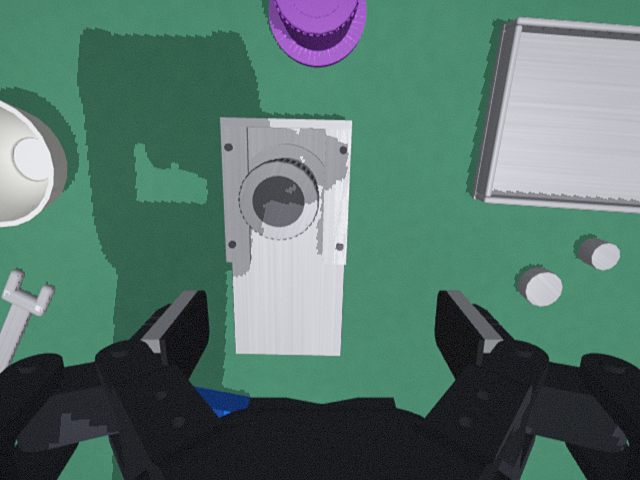

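The wrist view shows the steel collar cap at (278,200), matching the prediction. Purple collar and mortar are clear of the fingers.

Emit:
drive_tool:
  steps:
    - {"translation": [0.285,-0.345,0.3],"angular": [0,0,0],"gripper": 1}
    - {"translation": [0.287,-0.346,0.5],"angular": [0,0,0],"gripper": 1}
    - {"translation": [0,0,0.7],"angular": [0,0,0],"gripper": 1}
    - {"translation": [0,0,0.7],"angular": [0,0,0],"gripper": 1}
    - {"translation": [0,0,0.6],"angular": [0,0,0],"gripper": 1}
    - {"translation": [0,0,0.4],"angular": [0,0,0],"gripper": 1}
    - {"translation": [0,0,0.15],"angular": [0,0,0],"gripper": 1}
    - {"translation": [0,0,0],"angular": [0,0,0],"gripper": 1}

```text
t: 4.03
tool_pos: [0.6311, 0.2446, 0.0378]
tool_rot: [-3.119, -0.374, -0.001]
contact_force: [1.2, 0.8, -0.5]
opening: 0.0854
grip_force: 0.0
```

Emit:
drive_tool:
  steps:
    - {"translation": [0,0,0],"angular": [0,0,0],"gripper": 0}
    - {"translation": [0,0,0],"angular": [0,0,0],"gripper": 0}
    - {"translation": [0,0,0],"angular": [0,0,0],"gripper": 0}
    - {"translation": [0,0,0],"angular": [0,0,0],"gripper": 0}
    - {"translation": [0,0,0],"angular": [0,0,0],"gripper": 0}
    - {"translation": [0,0,0],"angular": [0,0,0],"gripper": 0}
    - {"translation": [0,0,0],"angular": [0,0,0],"gripper": 0}
    - {"translation": [0,0,0],"angular": [0,0,0],"gripper": 0}
  force: 60

```text
t: 5.03
tool_pos: [0.6319, 0.2453, 0.0388]
tool_rot: [-3.119, -0.374, -0.004]
contact_force: [-0.4, 0.8, 6.0]
opening: 0.0506
grip_force: 63.2
```

Run:
```python
from h import *
from station import ctrl
o=ctrl.get_obs();print(o["t"],o["tool_pos"].round(4),o["tool_rot"].round(4),o["contact_force"].round(1),o["opening"])
p=o["tool_pos"];u=np.array([np.cos(.2236),np.sin(.2236)])
print(delta(o,[*(p[:2]-u*.115),p[2]]).round(3))
```

```text
5.025 [0.6319 0.2453 0.0388] [-3.1186 -0.3743 -0.0038] [-0.4  0.8  6. ] 0.0506147501313946
[-2.875 -0.044 -0.007]
```

The opening of 50.6 mm looks more like the barrel than the 52 mm cap, and there is an upward force of 6 N. I'll re-grip a little higher.

Emit:
drive_tool:
  steps:
    - {"translation": [0,0,0],"angular": [0,0,0],"gripper": 0.8}
    - {"translation": [0,0,0],"angular": [0,0,0],"gripper": 0.8}
    - {"translation": [0,0,-0.2],"angular": [0,0,0],"gripper": 0.8}
    - {"translation": [0,0,0],"angular": [0,0,0],"gripper": 0}
    - {"translation": [0,0,0],"angular": [0,0,0],"gripper": 0}
    - {"translation": [0,0,0],"angular": [0,0,0],"gripper": 0}
    - {"translation": [0,0,0],"angular": [0,0,0],"gripper": 0}
    - {"translation": [0,0,0],"angular": [0,0,0],"gripper": 0}

```text
t: 6.02
tool_pos: [0.6319, 0.2452, 0.0468]
tool_rot: [-3.119, -0.374, -0.004]
contact_force: [-1.2, -0.3, 5.8]
opening: 0.05
grip_force: 63.2
```

Run:
```python
from h import *
from station import ctrl
o=ctrl.get_obs();print(o["t"],o["tool_pos"].round(4),o["tool_rot"].round(4),o["contact_force"].round(1),o["wrist_torque"].round(2),o["opening"])
im=ctrl.get_image("wrist");cv2.imwrite("pics/w2.png",im["color"][:,:,::-1])
```

```text
6.025 [0.6319 0.2452 0.0468] [-3.1188 -0.3741 -0.0037] [-1.2 -0.3  5.8] [0.04 0.08 0.  ] 0.049983034630522345
```

View pics/w2.png

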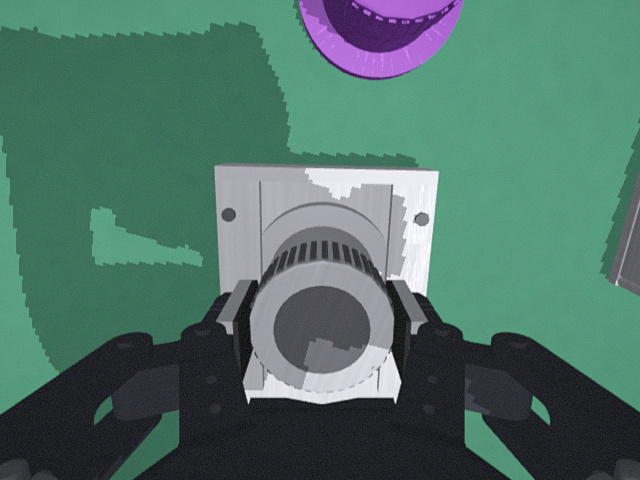

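The pads grip the knurled cap, centred at about (322,330). Next I'll slide it along the slot.

Emit:
drive_tool:
  steps:
    - {"translation": [-0.15,0,-0.02],"angular": [0,0,0],"gripper": 0}
    - {"translation": [-0.25,-0.004,0],"angular": [0,0,0],"gripper": 0}
    - {"translation": [-0.25,-0.004,0],"angular": [0,0,0],"gripper": 0}
    - {"translation": [-0.25,-0.004,0],"angular": [0,0,0],"gripper": 0}
    - {"translation": [-0.25,-0.004,0],"angular": [0,0,0],"gripper": 0}
    - {"translation": [0,0,0],"angular": [0,0,0],"gripper": 0}
  force: 90

```text
t: 6.82
tool_pos: [0.5853, 0.2344, 0.047]
tool_rot: [3.119, 0.374, -0.0]
contact_force: [0.3, 0.2, 8.5]
opening: 0.0491
grip_force: 94.6
```

Emit:
drive_tool:
  steps:
    - {"translation": [-0.3,-0.005,-0.02],"angular": [0,0,0],"gripper": 0}
    - {"translation": [-0.3,-0.005,0],"angular": [0,0,0],"gripper": 0}
    - {"translation": [-0.3,-0.005,0],"angular": [0,0,0],"gripper": 0}
    - {"translation": [-0.3,-0.005,0],"angular": [0,0,0],"gripper": 0}
    - {"translation": [-0.3,-0.005,0],"angular": [0,0,0],"gripper": 0}
    - {"translation": [-0.2,-0.005,0],"angular": [0,0,0],"gripper": 0}
    - {"translation": [0,0,0],"angular": [0,0,0],"gripper": 0}

```text
t: 7.7
tool_pos: [0.518, 0.2194, 0.047]
tool_rot: [3.119, 0.375, -0.004]
contact_force: [0.2, -0.4, 8.2]
opening: 0.0498
grip_force: 95.1
```

Run:
```python
from h import *
from station import ctrl
o=ctrl.get_obs();print(o["t"],o["tool_pos"].round(4),o["contact_force"].round(1))
im=ctrl.get_image("top");np.savez("pics/top1.npz",**im)
s=ctrl.get_image("scene")["color"]
c=s[150:260,310:450];cv2.imwrite("pics/s1.png",cv2.resize(c,None,fx=4.5,fy=4.5)[:,:,::-1])
p=o["tool_pos"];print(delta(o,[.598,-.191,p[2]]).round(3))
```

```text
7.7 [0.518  0.2194 0.047 ] [ 0.2 -0.4  8.2]
[-4.8600e-01  1.0441e+01  2.0000e-03]
```

View pics/s1.png

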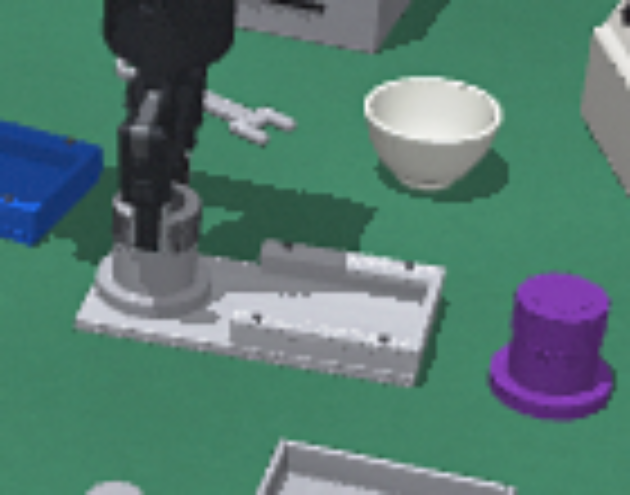

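The collar stands free on the apron, clear of the lips. Next I'll lift it and carry it to the die.

Emit:
drive_tool:
  steps:
    - {"translation": [0,0,-0.2],"angular": [0,0,0],"gripper": 0}
    - {"translation": [0,0,-0.5],"angular": [0,0,0],"gripper": 0}
    - {"translation": [0,0,-0.6],"angular": [0,0,0],"gripper": 0}
    - {"translation": [0,0,-0.6],"angular": [0,0,0],"gripper": 0}
    - {"translation": [0,0,-0.4],"angular": [0,0,0],"gripper": 0}
    - {"translation": [-0.03,0.4,0],"angular": [0,0,0],"gripper": 0}
    - {"translation": [-0.03,0.8,0],"angular": [0,0,0],"gripper": 0}
    - {"translation": [-0.03,0.8,0],"angular": [0,0,0],"gripper": 0}

```text
t: 8.8
tool_pos: [0.5341, 0.1393, 0.1373]
tool_rot: [3.119, 0.375, -0.005]
contact_force: [0.1, -0.0, -3.0]
opening: 0.0496
grip_force: 94.3
```

Emit:
drive_tool:
  steps:
    - {"translation": [-0.04,0.9,0],"angular": [0,0,0],"gripper": 0}
    - {"translation": [-0.04,0.9,0],"angular": [0,0,0],"gripper": 0}
    - {"translation": [-0.04,0.9,0],"angular": [0,0,0],"gripper": 0}
    - {"translation": [-0.04,0.9,0],"angular": [0,0,0],"gripper": 0}
    - {"translation": [-0.04,0.9,0],"angular": [0,0,0],"gripper": 0}
    - {"translation": [-0.04,0.9,0],"angular": [0,0,0],"gripper": 0}
    - {"translation": [-0.04,0.9,0],"angular": [0,0,0],"gripper": 0}
    - {"translation": [-0.04,0.9,0],"angular": [0,0,0],"gripper": 0}

```text
t: 9.8
tool_pos: [0.5893, -0.1436, 0.1371]
tool_rot: [-3.118, -0.373, 0.005]
contact_force: [-0.1, 0.1, -4.2]
opening: 0.0494
grip_force: 94.3
```

Emit:
drive_tool:
  steps:
    - {"translation": [-0.04,0.6,0],"angular": [0,0,0],"gripper": 0}
    - {"translation": [-0.03,0.4,0],"angular": [0,0,0],"gripper": 0}
    - {"translation": [0,0,0],"angular": [0,0,0],"gripper": 0}
    - {"translation": [0,0,0],"angular": [0,0,0],"gripper": 0}

```text
t: 10.3
tool_pos: [0.5973, -0.1804, 0.1387]
tool_rot: [-3.118, -0.375, 0.001]
contact_force: [0.1, -0.8, -2.3]
opening: 0.0494
grip_force: 94.3
```

Run:
```python
from h import *
from station import ctrl
o=ctrl.get_obs();print(o["t"],o["q"].round(3),o["tool_pos"].round(4),o["tool_rot"].round(4),o["contact_force"].round(1),o["opening"])
print(delta(o,[.598,-.191,.125]).round(3))
im=ctrl.get_image("wrist");np.savez("pics/w3.npz",**im)
s=ctrl.get_image("scene");np.savez("pics/s3.npz",**s)
c=im["color"];d=s["color"][210:340,220:360]
o=np.zeros((480,800,3),np.uint8);o[:300,:400]=cv2.resize(c,(400,300));d=cv2.resize(d,(400,371));o[:371,400:]=d
cv2.imwrite("pics/m3.png",o[:371,:,::-1])
```

```text
10.3 [-0.413  0.123  1.697  0.     1.323  0.918] [ 0.5973 -0.1804  0.1387] [-3.1183e+00 -3.7530e-01  7.0000e-04] [ 0.1 -0.8 -2.3] 0.049441525259403
[-0.046  0.262  0.341]
```

View pics/m3.png

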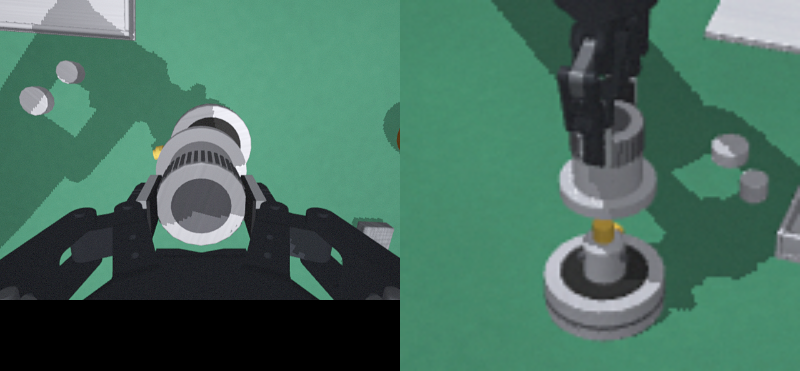

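Collar hangs upright above the die's plunger in both views. I'll check the in-grip centring from the wrist image.

Run:
```python
from h import *
from station import ctrl
o=ctrl.get_obs();im=load("w3");g=cv2.cvtColor(im["color"],cv2.COLOR_RGB2GRAY)
h=cv2.HoughCircles(g[240:400,240:400],cv2.HOUGH_GRADIENT,1.2,30,param1=120,param2=20,minRadius=50,maxRadius=80)
x=(o["tool_pos"]+[0,0,.023])
for k in h[0][:3]: print(k+[240,240,0],ray(im,(k[0]+240,k[1]+240),x[2]).round(4))
print("proj of tcp axis",proj(im,x))
hs=cv2.cvtColor(im["color"],cv2.COLOR_RGB2HSV)
m=((hs[...,1]<90)&(hs[...,2]>120)).astype(np.uint8);m[:160]=0;m[262:]=0;m[:,:255]=0;m[:,405:]=0
ys,xs=np.nonzero(m);hull=cv2.convexHull(np.c_[xs,ys].astype(np.int32))[:,0]
X=ray(im,hull[hull[:,1]<225],.03)[:,:2];A=np.c_[2*X,np.ones(len(X))];s=np.linalg.lstsq(A,(X**2).sum(1),rcond=None)[0];r=np.sqrt(s[2]+s[:2]@s[:2]);print("die",s[:2],"r",r,len(X))
print(delta(o,[.5993,-.1903,.125]).round(3))
```

```text
[322.20000458 316.20000458  75.31999969] [[ 0.6008 -0.1805  0.1619]]
[321.         279.          53.95999908] [[ 0.6141 -0.1768  0.1619]]
proj of tcp axis [[319.21853953 324.59351958]]
die [ 0.59935367 -0.1912298 ] r 0.043820612103279026 17
[-0.015  0.256  0.346]
```

Emit:
drive_tool:
  steps:
    - {"translation": [-0.01,0.13,0],"angular": [0,0,0],"gripper": 0}
    - {"translation": [-0.01,0.13,0.1],"angular": [0,0,0],"gripper": 0}
    - {"translation": [0,0,0.25],"angular": [0,0,0],"gripper": 0}
    - {"translation": [0,0,0.25],"angular": [0,0,0],"gripper": 0}
    - {"translation": [0,0,0.2],"angular": [0,0,0],"gripper": 0}
    - {"translation": [0,0,0],"angular": [0,0,0],"gripper": 0}

```text
t: 11.15
tool_pos: [0.5984, -0.1912, 0.1053]
tool_rot: [-3.118, -0.374, 0.004]
contact_force: [0.2, 0.9, -1.8]
opening: 0.0495
grip_force: 94.3
```

Emit:
drive_tool:
  steps:
    - {"translation": [0,0,0.06],"angular": [0,0,0],"gripper": 0}
    - {"translation": [0,0,0.06],"angular": [0,0,0],"gripper": 0}
    - {"translation": [0,0,0.06],"angular": [0,0,0],"gripper": 0}
    - {"translation": [0,0,0.05],"angular": [0,0,0],"gripper": 0}
    - {"translation": [0,0,0.05],"angular": [0,0,0],"gripper": 0}
    - {"translation": [0,0,0],"angular": [0,0,0],"gripper": 0}

```text
t: 11.9
tool_pos: [0.5991, -0.1915, 0.0954]
tool_rot: [-3.119, -0.374, 0.001]
contact_force: [-0.6, 0.0, -2.5]
opening: 0.0496
grip_force: 94.3
```

Emit:
drive_tool:
  steps:
    - {"translation": [0,0,0.04],"angular": [0,0,0],"gripper": 0}
    - {"translation": [0,0,0.04],"angular": [0,0,0],"gripper": 0}
    - {"translation": [0,0,0.03],"angular": [0,0,0],"gripper": 0}
    - {"translation": [0,0,0],"angular": [0,0,0],"gripper": 0}

```text
t: 12.4
tool_pos: [0.5996, -0.1917, 0.0927]
tool_rot: [3.119, 0.374, 0.001]
contact_force: [-2.2, 1.7, 5.8]
opening: 0.0493
grip_force: 94.6
```

It rests on the pins, at about 8 N. I'll turn it in small steps under this light push.

Emit:
drive_tool:
  steps:
    - {"translation": [0,-0.003,0],"angular": [0,0,-0.5],"gripper": 0}
    - {"translation": [0,-0.003,0],"angular": [0,0,-0.5],"gripper": 0}
    - {"translation": [0,-0.003,0],"angular": [0,0,-0.5],"gripper": 0}
    - {"translation": [0,-0.003,0],"angular": [0,0,-0.5],"gripper": 0}

```text
t: 12.9
tool_pos: [0.599, -0.1911, 0.0907]
tool_rot: [3.036, 0.808, 0.0]
contact_force: [-0.5, -1.1, -2.6]
opening: 0.0495
grip_force: 94.4
```

The contact force vanished and z fell, so the keyways dropped over the pins. I'll press down gently to confirm.

Emit:
drive_tool:
  steps:
    - {"translation": [0,0,0.05],"angular": [0,0,0],"gripper": 0}
    - {"translation": [0,0,0.05],"angular": [0,0,0],"gripper": 0}
    - {"translation": [0,0,0.05],"angular": [0,0,0],"gripper": 0}
    - {"translation": [0,0,0],"angular": [0,0,0],"gripper": 0}

```text
t: 13.4
tool_pos: [0.5988, -0.1911, 0.0848]
tool_rot: [-3.036, -0.804, 0.001]
contact_force: [-0.0, 0.4, -2.6]
opening: 0.0493
grip_force: 94.3
```

Run:
```python
from station import ctrl
o=ctrl.get_obs();print(o["t"],o["tool_pos"].round(4),o["contact_force"].round(1),o["wrist_torque"].round(2))
```

```text
13.4 [ 0.5988 -0.1911  0.0848] [-0.   0.4 -2.6] [ 0.    0.02 -0.04]
```

Emit:
drive_tool:
  steps:
    - {"translation": [0,0,0.05],"angular": [0,0,0],"gripper": 0}
    - {"translation": [0,0,0.05],"angular": [0,0,0],"gripper": 0}
    - {"translation": [0,0,0.05],"angular": [0,0,0],"gripper": 0}
    - {"translation": [0,0,0.05],"angular": [0,0,0],"gripper": 0}
    - {"translation": [0,0,0.05],"angular": [0,0,0],"gripper": 0}
    - {"translation": [0,0,0],"angular": [0,0,0],"gripper": 0}

```text
t: 14.15
tool_pos: [0.5991, -0.1912, 0.0758]
tool_rot: [-3.037, -0.805, 0.0]
contact_force: [-2.7, 2.0, 1.9]
opening: 0.0494
grip_force: 94.4
```

Emit:
drive_tool:
  steps:
    - {"translation": [0,0,0.04],"angular": [0,0,0],"gripper": 0}
    - {"translation": [0,0,0.04],"angular": [0,0,0],"gripper": 0}
    - {"translation": [0,0,0],"angular": [0,0,0],"gripper": 0}
  force: 110

```text
t: 14.52
tool_pos: [0.5993, -0.1912, 0.0725]
tool_rot: [3.037, 0.805, 0.001]
contact_force: [-2.4, 0.8, 4.6]
opening: 0.0489
grip_force: 115.2
```

Emit:
drive_tool:
  steps:
    - {"translation": [0,0,0.04],"angular": [0,0,0],"gripper": 0}
    - {"translation": [0,0,0.04],"angular": [0,0,0],"gripper": 0}
    - {"translation": [0,0,0.03],"angular": [0,0,0],"gripper": 0}
    - {"translation": [0,0,0],"angular": [0,0,0],"gripper": 0}

```text
t: 15.02
tool_pos: [0.5993, -0.1913, 0.0692]
tool_rot: [3.037, 0.805, 0.0]
contact_force: [-5.4, 2.3, 9.7]
opening: 0.0492
grip_force: 116.1
```

Emit:
drive_tool:
  steps:
    - {"translation": [0,0,0.03],"angular": [0,0,0],"gripper": 0}
    - {"translation": [0,0,0],"angular": [0,0,0],"gripper": 0}

```text
t: 15.28
tool_pos: [0.5993, -0.1913, 0.0691]
tool_rot: [-3.037, -0.805, 0.001]
contact_force: [-8.3, 2.8, 15.1]
opening: 0.0489
grip_force: 116.9
```

Emit:
drive_tool:
  steps:
    - {"translation": [-0.022,-0.012,0],"angular": [0,0,0],"gripper": 0}
    - {"translation": [0,0,0.03],"angular": [0,0,0],"gripper": 0}
    - {"translation": [0,0,0.0],"angular": [0,0,0],"gripper": 0}
    - {"translation": [0,0,0],"angular": [0,0,0],"gripper": 0}

```text
t: 15.78
tool_pos: [0.5993, -0.1913, 0.0691]
tool_rot: [3.036, 0.805, 0.003]
contact_force: [-7.9, 2.9, 17.8]
opening: 0.0489
grip_force: 117.5
```

Run:
```python
from h import *
from station import ctrl
o=ctrl.get_obs();print(o["t"],o["tool_pos"].round(4),o["contact_force"].round(1),o["wrist_torque"].round(2))
s=ctrl.get_image("scene");c=s["color"][210:340,220:360]
cv2.imwrite("pics/m4.png",cv2.resize(c,None,fx=4.5,fy=4.5,interpolation=cv2.INTER_CUBIC)[:,:,::-1])
```

```text
15.775 [ 0.5993 -0.1913  0.0691] [-7.9  2.9 17.8] [0.91 1.42 0.01]
```

View pics/m4.png

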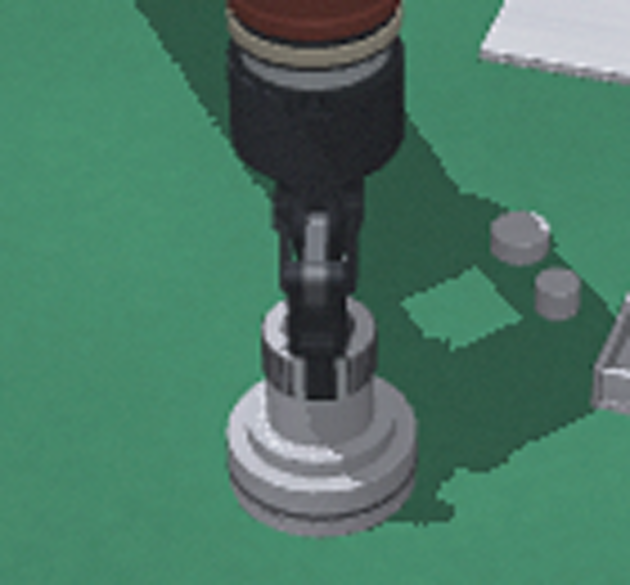

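The collar's flange at about (320,430) sits flush on the die's base. z has stopped at 0.0691, against 0.069 expected for home, and the push is well above the spring's force.

```bash
python3 -c "
from station import ctrl
print(ctrl.finish_job())"
```

```text
the job is handed in; nothing more can be done
None
```

The collar is keyed over the die's pins and pushed home flush on the base; I handed the job in at about 16 s with the gripper still holding it down, and no verdict was returned.

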